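# Reset the tripped circuit breaker on the mounting plate

## Robot

A 6-joint arm with a two-finger parallel gripper is mounted at the origin on a cart in front of the work surface, level with it; the furniture and walls round the work are solid. World frame = base frame: x ahead of the robot, y to its left, z up, the work surface at z = 0. Lengths are in m, angles in degrees, forces in N, time in s.
With the tool pointing down it reaches from about 0.4 to 0.925 m from the base axis. Payload 12.5 kg.
Tool frame: the origin (TCP) lies midway between the tips of the shut fingers; the grasp point (between the pads) lies 19 mm behind it; z points along the fingers, y is the line along which they close (so a half turn about z gives the same grasp; the last joint's range is limited). The gripper opens to 95 mm and grips with 3 to 60 N. Pads are 20 mm wide; open, the fingers measure 119 mm over their backs; the gripper's body (75 mm by 180 mm) begins 59 mm behind the grasp point.
Start: joints at [-82.368, 28.126, 89.318, -0, 62.55, -6.05], TCP at [0.148, -0.607, 0.215] pointing down, gripper open.
Joint ranges: [-177.58, 177.58], [-47.91, 125.51], [2.72, 160], [-65.01, 245.01], [3.68, 167.84], [-153.87, 153.87]. Speed limits (degrees/s): [127.2, 127.2, 159.86, 180, 180, 180].

## Interface

Orientations are given as a 3x3 rotation matrix whose columns are the frame's x, y, z axes.
In Python, from station import manip gives the robot as it stands.
- The arm moves only by the tool arm_command, never from a script. Its argument "plan" is one flat list of numbers, 6 for each row, row after row: the shift along the tool's x, y, z as a fraction of full scale, then the turn, a rotation vector about the tool's x, y, z as a fraction of full scale. In form: [dx, dy, dz, rx, ry, rz, dx, dy, dz, rx, ry, rz, ...]. A call has exactly 10 rows; each row shifts and turns the commanded pose from where the row before left it, along the tool's axes as they then stand; what a row does not reach is not made up. Full scale, the value 1, is 0.025 m for a shift and 90 degrees for a turn. A row lasts 1/10 s, in which the tool goes at most 50 mm and 8.59 degrees, less where a joint would pass 70% of its speed; a pose out of reach is approached as far as the arm can. A call with a number of a shift or a turn outside -1 to 1 is refused whole. A call with a gripper value outside its range is refused whole. "claw" is the opening, from -1 (shut) to 1 (fully open), set as the call begins (left out, the last holds). The fingers move at their own pace and stop on an object; "force" is the grip in N (left out, the last holds). Time passes only in rows, so rows that do not move let the fingers close, or fill a call up. It gives the time, the measured TCP pose, the force, the opening and the grip force at its end, in the units of the state.
- manip.get_obs(): the state, without advancing time (a new reading comes with each control period).
- manip.read_camera(name): name is "side" or "top"; returns the picture (420x560x3 uint8, red, green, blue); there is no depth.
- manip.calibration(name): a dict with "K" (3x3 intrinsics, pixels), "R" (3x3) and "t" (3): a world point X has camera coordinates R X + t. Camera axes: x right, y down, z forward; pixel columns grow to the right and rows downward; lengths in m; the calibration is good to about 2 mm. A picture is of the moment at which its call begins. calibration takes no time and is no camera call.
- manip.close_job(): hands the job in; it is judged then, once.
Trained networks look in the newest picture that a camera, given by its name, has taken for a name from the list of things; names that differ only in an ending like _2 or _b are one class to them, and where a whole thing is asked for, a point or a joint stands for the part that bears it (a point fixed in the world has none). Each returns a list of dicts, best first, with "score" (0 to 1); they miss things now and then, are a little off and sometimes report something else, mostly with a low value. They report only what shows in the picture. A call takes as long as a camera call.
- manip.boxes_of(label, camera): "box" ([left, top, width, height] in pixels, round what is visible of it).
The state is a dict: "time_s": time; "joint_positions": joint angles; "qd": joint speeds; "tau": joint torques, N m; "eef_pos": TCP position; "eef_rot": TCP orientation; "ft_force": force on the tool from outside, world axes, zero at the start; "moment": the same for the moment, N m; "grip_width": finger opening in m; "grasp_force": force on a finger pad.
Only numpy, scipy, OpenCV 4.12 (cv2) and the standard library are available. Lean on these libraries where they do the work, as an engineer would, in place of code of your own. Each camera call takes 0.05 s, during which the arm holds its last target. There are 200 camera calls.

## Task

One of the four breakers on the panel plate has been knocked to its tripped position: its handle stands straight up, midway between off and on. Reset it gently for the continuity check, with closed fingertips and without pinching it: push its handle fully to off, towards the robot side of the plate, so that it re-latches, then fully to on, away from the robot, and withdraw. Leave the other three handles as they are and the loose tools where they lie.

Things in the scene. Friction and masses are not known exactly. Their poses are not given: they have to be found in the camera images.
- breaker_t: the tripped breaker, one of four alike in a row 54 mm apart (order varies): white three-pole circuit breaker, 85 x 53.6 mm. Origin: centre of its underside, 3 mm above the bench; z up, x from the robot side to the far side, y along the row. Its flat nose reaches 22.5 mm either side in x, top 70 mm above the origin; beyond it all is lower than 60 mm. Handle pivot: 58 mm above the origin
- breaker_t_handle (a joint): its black handle, rad: 0 upright (tripped), +0.55 fully ON (leans to own +x, away from the robot side), -0.55 fully OFF (own -x); starts within 0.12 of 0. Stiff: it has no spring and stays where it is left; about 2.5 N at its tip or 5 N low down moves it, until the hard stops at +-0.55 (tip 17 mm to either side of upright)
- breaker_t_tip (a point): middle of the top edge of that handle, moving with it. The handle is a flat bar 8 mm thick (x), 34 mm wide (y); its top rounded edge is 32 mm from the pivot and, upright, 20 mm above the nose
- breaker_on1: a breaker that is ON (handle leans away from the robot side); same make, size, origin and axes as breaker_t; leave it as it is
- breaker_on1_handle (a joint): handle angle of that breaker, same meaning as breaker_t_handle; starts at its stop (+0.55)
- breaker_on2: another breaker that is ON; same make, size, origin and axes as breaker_t; leave it as it is
- breaker_on2_handle (a joint): handle angle of that breaker, same meaning as breaker_t_handle; starts at its stop (+0.55)
- breaker_off: the spare breaker, OFF (handle leans towards the robot side); same make, size, origin and axes as breaker_t; leave it as it is
- breaker_off_handle (a joint): handle angle of that breaker, same meaning as breaker_t_handle; starts at its stop (-0.55)
- plate: zinc-plated mounting plate, flat and fixed on the bench, 270 (x) x 315 (y) x 3 mm, may be turned by 0.25 rad; origin centre of its underside. Breaker row along its y at x = -50 mm; behind it a grey wire duct (48 mm high, x = 20 mm), then, at x = 84 mm, two contactors (77 mm high) and terminal blocks (51 mm high)
- multimeter: yellow and black hand multimeter on its back, 158 x 78 x 53 mm, origin centre of its underside; loose, leave alone
- driver_red: red-handled screwdriver, 215 mm long, 32 mm thick, lying; origin centre of its underside; loose, leave alone
- driver_blue: blue-handled screwdriver, 189 mm long, 31 mm thick, lying; origin centre of its underside; loose, leave alone
- pliers_strip: red-handled stripping pliers, 149 x 70 x 17 mm, lying; origin centre of its underside; loose, leave alone
- tape_grey: roll of grey tape, 63 mm across, 19 mm high, lying flat; origin centre of its underside; loose, leave alone
- spanner_13: combination spanner, 187 x 29 x 10 mm, lying; origin centre of its underside; loose, leave alone

How it is judged:
By the outcome, as a careful person would: the job done as asked, in the order asked, and still so for the second after the job is handed in, with the robot touching nothing.
It also fails if it takes over 43 s, if anything falls off the work surface, if the arm or the gripper's body presses on something with over 40 N, if the wrist force passes 120 N, or if a joint passes its speed limit or range.

## Working session

There is one attempt and no reset: what is moved stays moved. The work goes in short steps, Python scripts to look and compute and a tool call to move; the robot and the scene stay as the last step left them, time stands still between calls to the robot, and variables do not carry over. Pictures are saved under pics/ and viewed, at most 10 in all, crops included, and the job is handed in when it is done.

Besides the shell and the picture viewer there is one more tool, called as name(argument=value, ...) on one line, values as JSON. arm_command: Moves the arm, as the interface text tells. Its arguments: {"type":"object","properties":{"plan":{"type":"array","items":{"type":"number","minimum":-1,"maximum":1}},"claw":{"type":"number"},"force":{"type":"number"}},"required":["plan"]}

```bash
mkdir -p pics
python3 - <<'E'
from station import manip
import cv2,numpy as np
for c in("top","side"):
    im=manip.read_camera(c); cv2.imwrite(f"pics/{c}0.png",im[:,:,::-1])
    k=manip.calibration(c); print(c,k["K"].round(1).tolist(),k["R"].round(3).tolist(),k["t"].round(3).tolist())
    for l in("breaker_t","breaker_t_handle","breaker_on1","breaker_off","plate"):
        print(l,[(np.round(b["box"]).tolist(),round(b["score"],2)) for b in manip.boxes_of(l,c)[:5]])
o=manip.get_obs();print(o["time_s"],o["eef_pos"],o["eef_rot"])
E
```

```text
top [[440.1, 0.0, 285.7], [0.0, 440.1, 211.2], [0.0, 0.0, 1.0]] [[0.021, -0.999, 0.024], [-0.998, -0.023, -0.052], [0.052, -0.022, -0.998]] [-0.095, 0.452, 1.506]
breaker_t [([331.0, 187.0, 18.0, 27.0], 0.57), ([227.0, 182.0, 12.0, 40.0], 0.47), ([304.0, 190.0, 10.0, 3.0], 0.26)]
breaker_t_handle [([173.0, 162.0, 29.0, 26.0], 0.65)]
breaker_on1 [([297.0, 184.0, 20.0, 28.0], 0.95), ([280.0, 182.0, 18.0, 23.0], 0.76), ([401.0, 218.0, 20.0, 16.0], 0.3)]
breaker_off [([314.0, 184.0, 16.0, 29.0], 0.6), ([120.0, 182.0, 52.0, 42.0], 0.16)]
plate [([262.0, 139.0, 104.0, 92.0], 0.88)]
side [[424.8, 0.0, 275.3], [0.0, 424.8, 205.8], [0.0, 0.0, 1.0]] [[0.296, -0.955, -0.008], [-0.711, -0.214, -0.67], [0.638, 0.204, -0.743]] [-0.213, 0.371, 1.373]
breaker_t [([315.0, 207.0, 19.0, 23.0], 0.71), ([276.0, 196.0, 16.0, 22.0], 0.57)]
breaker_t_handle [([321.0, 211.0, 9.0, 3.0], 0.61)]
breaker_on1 [([275.0, 197.0, 17.0, 23.0], 0.74), ([285.0, 198.0, 18.0, 26.0], 0.66), ([299.0, 202.0, 18.0, 28.0], 0.33)]
breaker_off [([300.0, 204.0, 18.0, 26.0], 0.63)]
plate [([264.0, 191.0, 86.0, 56.0], 0.82)]
0.6 [ 0.14784339 -0.60726552  0.21463623] [[ 9.71628843e-01  2.36510869e-01 -1.47158298e-05]
 [ 2.36510868e-01 -9.71628843e-01 -3.64135786e-05]
 [-2.29105318e-05  3.19000295e-05 -9.99999999e-01]]
```

View pics/top0.png

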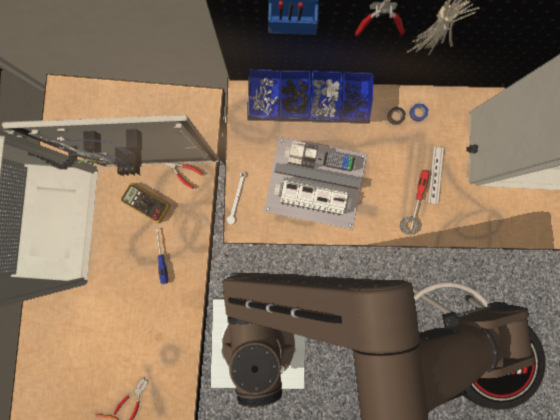

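View pics/side0.png

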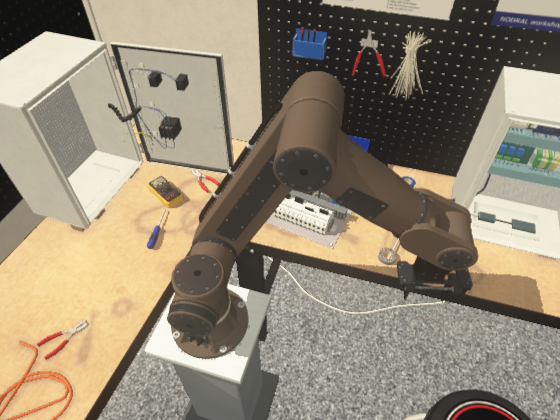

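The top view shows the plate at about (315,183), with the breaker row from (285,190) to (345,205). The arm isn't in the way there. I'll zoom in.

Run:
```python
import cv2
a=cv2.imread("pics/top0.png")[130:235,255:375];cv2.imwrite("pics/topz.png",cv2.resize(a,None,fx=6,fy=5.6 if 0 else 5.7,interpolation=cv2.INTER_CUBIC))
a=cv2.imread("pics/side0.png")[180:255,255:355];cv2.imwrite("pics/sidez.png",cv2.resize(a,None,fx=8,fy=8,interpolation=cv2.INTER_CUBIC))
```

```text
(no output)
```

View pics/topz.png

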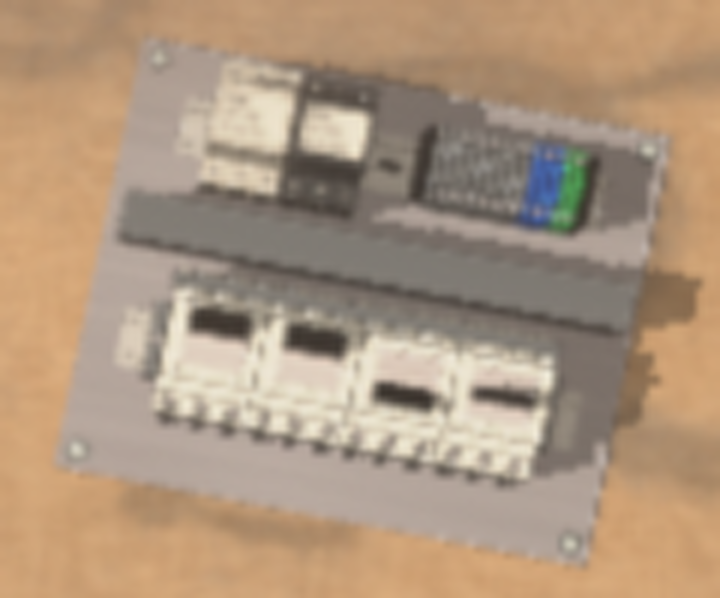

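View pics/sidez.png

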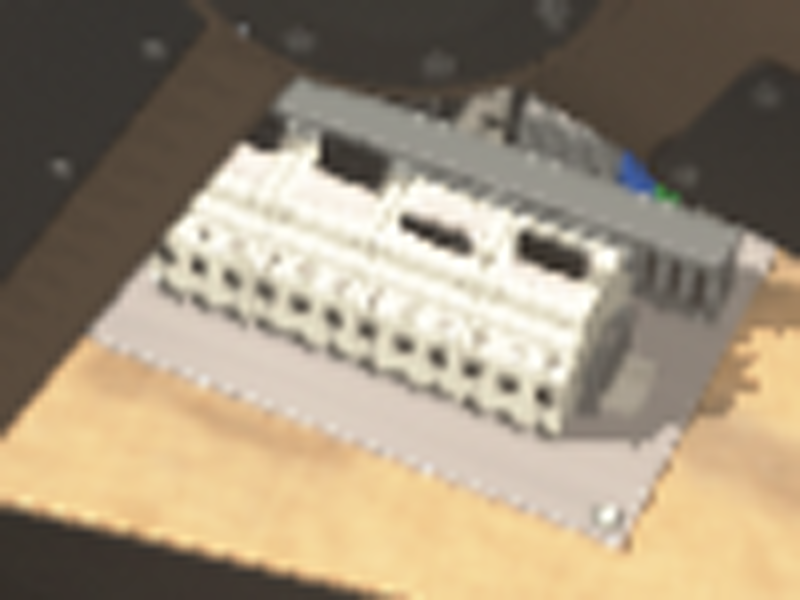

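The top zoom shows ON, ON, OFF and tripped from left to right. The tripped one is the rightmost, with its handle at zoom (504,396), and the side view agrees. Next I'll fit the plate pose and the handle position.

```bash
cat > h.py <<'E'
import numpy as np
from station import manip
C={c:manip.calibration(c) for c in("top","side")}
def proj(c,X):
    k=C[c];p=(np.atleast_2d(X)@np.array(k["R"]).T+k["t"])@np.array(k["K"]).T;return p[:,:2]/p[:,2:]
def unp(c,uv,z):
    k=C[c];R=np.array(k["R"]);d=R.T@np.linalg.solve(k["K"],[uv[0],uv[1],1]);o=-R.T@k["t"];return o+d*(z-o[2])/d[2]
def Tt(u,v): return ((u+.5)/6-.5+255,(v+.5)/5.7-.5+130)
def Ts(u,v): return ((u+.5)/8-.5+255,(v+.5)/8-.5+180)
E
python3 - <<'E'
from h import *
from scipy.optimize import least_squares
L=np.array([[135,157.5],[135,-157.5],[-135,-157.5],[-135,157.5]])/1000
top=np.array([Tt(145,38),Tt(668,133),Tt(588,565),Tt(60,468)]); side=np.array([Ts(775,255),Ts(625,548),Ts(92,332)])
def W(p,l,z):
    c,s=np.cos(p[2]),np.sin(p[2]);l=np.atleast_2d(l);return np.c_[p[0]+c*l[:,0]-s*l[:,1],p[1]+s*l[:,0]+c*l[:,1],np.full(len(l),z)]
rt=lambda p:(proj("top",W(p,L,.003))-top).ravel()
rs=lambda p:(proj("side",W(p,L[[1,2,3]],.003))-side).ravel()
for n,f in(("top",rt),("side",rs),("both",lambda p:np.r_[rt(p),rs(p)])):
    r=least_squares(f,[.6,-.1,0]);print(n,r.x.round(4),f(r.x).round(1))
p=r.x;c,s=np.cos(p[2]),np.sin(p[2])
def loc(X):d=X[:2]-p[:2];return np.round([c*d[0]+s*d[1],-s*d[0]+c*d[1]],4)
for n,uv,z in(("on1",(220,322),.084),("on2",(315,340),.084),("off",(404,396),.084),("t",(504,396),.09)):
    X=unp("top",Tt(*uv),z);print(n,X.round(4),loc(X))
for n,uv,z in(("off",(435,232),.084),("t",(552,255),.085)):
    X=unp("side",Ts(*uv),z);print("side",n,X.round(4),loc(X))
E
```

```text
top [ 0.5581 -0.1874 -0.1643] [-0.4 -0.1  0.6  0.1  0.4 -0.1 -0.6  0.1]
side [ 0.5418 -0.1972 -0.1955] [ 8.1 -7.4  0.2  4.4 -8.1  0.2]
both [ 0.5535 -0.1904 -0.1724] [  0.8   0.9   1.7   1.8   0.9   1.5  -0.    1.    6.5 -10.7   0.2   1.1
  -8.6  -1.4]
on1 [ 0.5336 -0.1     0.084 ] [-0.0352  0.0856]
on2 [ 0.5243 -0.1525  0.084 ] [-0.0352  0.0323]
off [ 0.493  -0.2022  0.084 ] [-0.0576 -0.022 ]
t [ 0.4937 -0.2565  0.09  ] [-0.0475 -0.0754]
side off [ 0.4901 -0.2033  0.084 ] [-0.0602 -0.0236]
side t [ 0.491  -0.2587  0.085 ] [-0.0498 -0.078 ]
```

arm_command(plan=[0,0,0,0,0,0.086,0,0,0,0,0,0.086,0,0,0,0,0,0.087,0.4,-0.5,0,0,0,0,0.73,-0.95,0,0,0,0,0.73,-0.95,0,0,0,0,0.73,-0.95,0,0,0,0,0.73,-0.95,0,0,0,0,0.73,-0.95,0,0,0,0,0.73,-0.95,0,0,0,0], claw=-1, force=20)

```text
time_s: 1.6
eef_pos: [0.2929, -0.4726, 0.2148]
eef_rot: [[0.987, -0.162, 0.0], [-0.162, -0.987, -0.0], [0.0, 0.0, -1.0]]
ft_force: [-0.4, -0.3, 0.3]
grip_width: 0.0206
grasp_force: 0.0
```

arm_command(plan=[0.73,-0.95,0,0,0,0,0.73,-0.95,0,0,0,0,0.73,-0.95,0,0,0,0,0.73,-0.95,0,0,0,0,0.73,-0.95,0,0,0,0,0.73,-0.95,0,0,0,0,0.73,-0.95,0,0,0,0,0.73,-0.95,0,0,0,0,0.73,-0.95,0,0,0,0,0,0,0,0,0,0])

```text
time_s: 2.6
eef_pos: [0.4911, -0.2881, 0.2147]
eef_rot: [[0.987, -0.16, 0.0], [-0.16, -0.987, 0.0], [0.0, -0.0, -1.0]]
ft_force: [-0.2, 0.1, 0.3]
grip_width: 0.0005
grasp_force: 0.0
```

Run:
```python
from h import *
import cv2
o=manip.get_obs();print(o["time_s"],o["eef_pos"].round(4),o["eef_rot"].round(3).tolist(),o["ft_force"],o["grip_width"])
p=np.array([.5581,-.1874]);w=-.1643;c,s=np.cos(w),np.sin(w);R=np.array([[c,-s],[s,c]])
print("tool in plate", R.T@(o["eef_pos"][:2]-p))
for n,uv,z in(("t",Tt(504,396),.09),("off",Tt(404,396),.084)):print(n,R.T@(unp("top",uv,z)[:2]-p))
for n,uv,z in(("off",Ts(435,232),.084),("t",Ts(552,255),.085)):print(n,R.T@(unp("side",uv,z)[:2]-p))
a=manip.read_camera("side");cv2.imwrite("pics/side1.png",cv2.resize(a[140:260,240:380],None,fx=5,fy=5,interpolation=2)[:,:,::-1])
```

```text
2.6 [ 0.4911 -0.2881  0.2147] [[0.987, -0.16, 0.0], [-0.16, -0.987, 0.0], [0.0, -0.0, -1.0]] [-0.22363284  0.06286715  0.26739163] 0.0004702616741803595
tool in plate [-0.04960348 -0.11031692]
t [-0.05219184 -0.07868193]
off [-0.0618512  -0.02522538]
off [-0.06444789 -0.026763  ]
t [-0.05449238 -0.0812643 ]
```

View pics/side1.png

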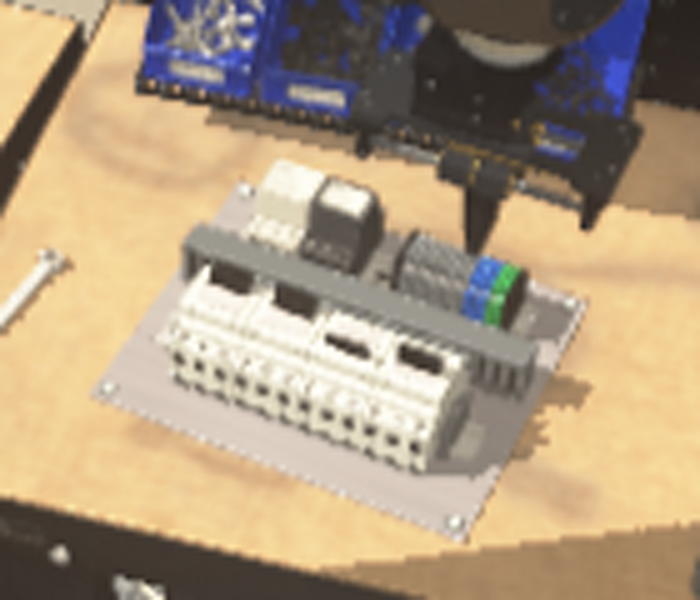

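The view shows the gripper with closed fingertips at about (480,252) in this crop, clear of the panel. I'll compare the projected TCP with it and refit the plate from the side corners.

Run:
```python
from h import *
from scipy.optimize import least_squares
S=lambda u,v:((u+.5)/5-.5+240,(v+.5)/5-.5+140)
print("tip",proj("side",[.4911,-.2881,.2147]),S(480,253))
L=np.array([[135,157.5],[135,-157.5],[-135,-157.5],[-135,157.5]])/1000
uv=[S(243,181),S(586,298),S(462,542),S(94,400)]
P=np.array([unp("side",u,.003)[:2] for u in uv])
f=lambda p:(p[:2]+L@np.array([[np.cos(p[2]),np.sin(p[2])],[-np.sin(p[2]),np.cos(p[2])]])-P).ravel()
r=least_squares(f,[.55,-.19,-.16]);print(r.x.round(4),(f(r.x)*1000).round(1))
for p in(r.x,np.array([.5581,-.1874,-.1643])):
    c,s=np.cos(p[2]),np.sin(p[2]);R=np.array([[c,-s],[s,c]])
    print("t pivot",p[:2]+R@[-.05,-.0795])
for uv,z in((S(420,357),.085),(S(348,345),.084)):print(unp("side",uv,z))
```

```text
tip [[334.75674623 188.51763446]] (335.6, 190.2)
[ 0.5577 -0.1887 -0.165 ] [-1.1  3.2 -1.7 -3.5  1.1 -3.9  1.7  4.2]
t pivot [ 0.49530947 -0.25891296]
t pivot [ 0.49577018 -0.25765129]
[ 0.49319585 -0.25830944  0.085     ]
[ 0.49024316 -0.20424253  0.084     ]
```

arm_command(plan=[0.54,-0.6,0,0,0,0,0.54,-0.6,0,0,0,0,0,0,0.9,0,0,0,0,0,0.9,0,0,0,0,0,0.9,0,0,0,0,0,0.8,0,0,0,0,0,0.7,0,0,0,0,0,0.6,0,0,0,0,0,0.45,0,0,0,0,0,0,0,0,0])

```text
time_s: 3.65
eef_pos: [0.52, -0.2661, 0.0822]
eef_rot: [[0.986, -0.166, -0.002], [-0.166, -0.986, 0.001], [-0.002, -0.001, -1.0]]
ft_force: [-0.7, 0.6, 0.0]
grip_width: 0.0002
grasp_force: 0.0
```

```bash
cat > look.py <<'E'
from h import *
import cv2,sys
b=[]
for c,(x,y) in(("top",(270,150)),("side",(260,170))):
    a=manip.read_camera(c);b.append(cv2.resize(a[y:y+80,x:x+100],(400,320),interpolation=2))
cv2.imwrite(sys.argv[1],np.hstack(b)[:,:,::-1])
E
python3 look.py pics/c2.png
```

```text
(no output)
```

View pics/c2.png

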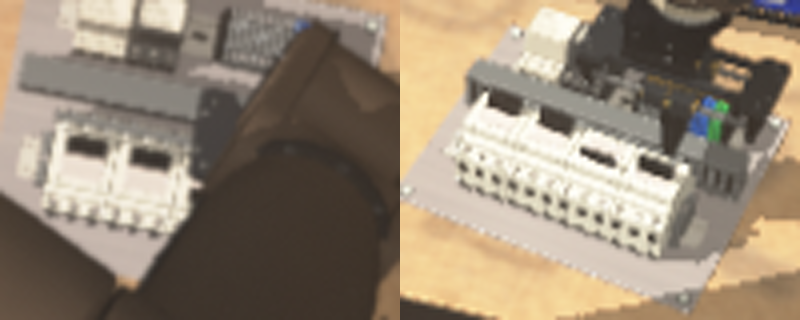

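The fingertip is behind the tripped handle and clear of everything. Now I'll push towards OFF.

arm_command(plan=[-0.08,-0.04,0,0,0,0,-0.08,-0.04,0,0,0,0,-0.08,0,0,0,0,0,-0.08,0,0,0,0,0,-0.06,0,0,0,0,0,-0.06,0,0,0,0,0,-0.06,0,0,0,0,0,-0.06,0,0,0,0,0,-0.06,0,0,0,0,0,0,0,0,0,0,0])

```text
time_s: 4.75
eef_pos: [0.5061, -0.2617, 0.0835]
eef_rot: [[0.986, -0.167, 0.001], [-0.167, -0.986, -0.0], [0.001, 0.0, -1.0]]
ft_force: [3.9, -1.0, -0.1]
grip_width: 0.0007
grasp_force: 1.3
```

arm_command(plan=[-0.04,0,0,0,0,0,-0.04,0,0,0,0,0,-0.04,0,0,0,0,0,-0.04,0,0,0,0,0,-0.04,0,0,0,0,0,-0.04,0,0,0,0,0,0,0,0,0,0,0,0,0,0,0,0,0,0,0,0,0,0,0,0,0,0,0,0,0])

```text
time_s: 5.75
eef_pos: [0.5, -0.2605, 0.0834]
eef_rot: [[0.986, -0.167, -0.0], [-0.167, -0.986, 0.0], [-0.0, 0.0, -1.0]]
ft_force: [2.2, -1.0, 0.3]
grip_width: 0.0006
grasp_force: 0.8
```

arm_command(plan=[-0.04,0,0,0,0,0,-0.04,0,0,0,0,0,-0.04,0,0,0,0,0,-0.04,0,0,0,0,0,0,0,0,0,0,0,0,0,0,0,0,0,0,0,0,0,0,0,0,0,0,0,0,0,0,0,0,0,0,0,0,0,0,0,0,0])

```text
time_s: 6.75
eef_pos: [0.4966, -0.2601, 0.0836]
eef_rot: [[0.986, -0.167, 0.001], [-0.167, -0.986, -0.001], [0.001, 0.0, -1.0]]
ft_force: [5.7, -0.7, -0.8]
grip_width: 0.0004
grasp_force: 2.2
```

arm_command(plan=[-0.04,0,0,0,0,0,-0.04,0,0,0,0,0,-0.04,0,0,0,0,0,0,0,0,0,0,0,0,0,0,0,0,0,0,0,0,0,0,0,0,0,0,0,0,0,0,0,0,0,0,0,0,0,0,0,0,0,0,0,0,0,0,0])

```text
time_s: 7.75
eef_pos: [0.4956, -0.2602, 0.0842]
eef_rot: [[0.986, -0.168, 0.006], [-0.168, -0.986, -0.003], [0.006, 0.002, -1.0]]
ft_force: [13.3, -0.2, -0.0]
grip_width: 0.0005
grasp_force: 5.6
```

The force rose to 13 N with the motion stalled, so the handle is at the hard stop. I'll back off, lift and check.

arm_command(plan=[0.2,0,0,0,0,0,0.2,0,0,0,0,0,0.1,0,0,0,0,0,0,0,-0.5,0,0,0,0,0,-0.7,0,0,0,0,0,-0.5,0,0,0,0,0,0,0,0,0,0,0,0,0,0,0,0,0,0,0,0,0,0,0,0,0,0,0])

```text
time_s: 8.75
eef_pos: [0.5052, -0.2613, 0.1253]
eef_rot: [[0.986, -0.167, -0.001], [-0.167, -0.986, 0.001], [-0.001, -0.0, -1.0]]
ft_force: [-0.3, 0.1, 0.3]
grip_width: 0.0006
grasp_force: 0.0
```

```bash
python3 look.py pics/c3.png
```

```text
(no output)
```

View pics/c3.png

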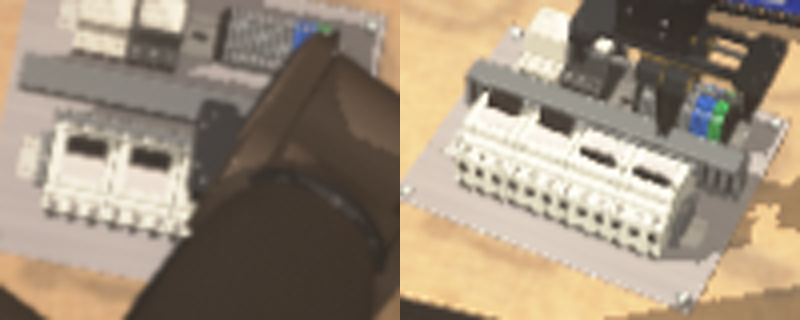

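The right side picture shows the tripped handle at (652,175) now matching its OFF neighbour at (598,157). I'll cross over to the robot side and go down.

arm_command(plan=[-0.5,0,0,0,0,0,-0.6,0,0,0,0,0,-0.6,0,0,0,0,0,-0.4,0,0,0,0,0,0,0,0,0,0,0,0,0,0.5,0,0,0,0,0,0.7,0,0,0,0,0,0.4,0,0,0,0,0,0.1,0,0,0,0,0,0,0,0,0])

```text
time_s: 9.85
eef_pos: [0.4539, -0.2527, 0.0832]
eef_rot: [[0.986, -0.167, -0.0], [-0.167, -0.986, 0.0], [-0.0, -0.0, -1.0]]
ft_force: [-0.5, -0.6, 1.1]
grip_width: -0.0
grasp_force: 0.0
```

arm_command(plan=[0.1,0,0,0,0,0,0.1,0,0,0,0,0,0.1,0,0,0,0,0,0.1,0,0,0,0,0,0.1,0,0,0,0,0,0.1,0,0,0,0,0,0.1,0,0,0,0,0,0.1,0,0,0,0,0,0.08,0,0,0,0,0,0,0,0,0,0,0])

```text
time_s: 10.85
eef_pos: [0.4754, -0.2563, 0.0834]
eef_rot: [[0.986, -0.167, -0.0], [-0.167, -0.986, 0.0], [-0.0, -0.0, -1.0]]
ft_force: [-3.0, 0.8, 1.6]
grip_width: 0.0008
grasp_force: 1.3
```

arm_command(plan=[0.06,0,0,0,0,0,0.06,0,0,0,0,0,0.06,0,0,0,0,0,0.06,0,0,0,0,0,0.06,0,0,0,0,0,0.04,0,0,0,0,0,0.04,0,0,0,0,0,0,0,0,0,0,0,0,0,0,0,0,0,0,0,0,0,0,0])

```text
time_s: 11.85
eef_pos: [0.4849, -0.258, 0.0834]
eef_rot: [[0.986, -0.167, 0.0], [-0.167, -0.986, -0.0], [0.0, 0.0, -1.0]]
ft_force: [-1.2, 0.1, 1.5]
grip_width: 0.0008
grasp_force: 0.9
```

arm_command(plan=[0.04,0,0,0,0,0,0.04,0,0,0,0,0,0.04,0,0,0,0,0,0.04,0,0,0,0,0,0.04,0,0,0,0,0,0,0,0,0,0,0,0,0,0,0,0,0,0,0,0,0,0,0,0,0,0,0,0,0,0,0,0,0,0,0])

```text
time_s: 12.85
eef_pos: [0.4897, -0.2588, 0.0834]
eef_rot: [[0.986, -0.167, 0.0], [-0.167, -0.986, -0.0], [0.0, 0.0, -1.0]]
ft_force: [-2.4, 0.5, 0.2]
grip_width: 0.0005
grasp_force: 1.0
```

arm_command(plan=[0.04,0,0,0,0,0,0.04,0,0,0,0,0,0.04,0,0,0,0,0,0,0,0,0,0,0,0,0,0,0,0,0,0,0,0,0,0,0,0,0,0,0,0,0,0,0,0,0,0,0,0,0,0,0,0,0,0,0,0,0,0,0])

```text
time_s: 13.85
eef_pos: [0.4927, -0.2593, 0.0834]
eef_rot: [[0.986, -0.167, 0.0], [-0.167, -0.986, -0.0], [0.0, 0.0, -1.0]]
ft_force: [-4.3, 0.8, -0.4]
grip_width: 0.0003
grasp_force: 1.3
```

arm_command(plan=[0.04,0,0,0,0,0,0.04,0,0,0,0,0,0.02,0,0,0,0,0,0,0,0,0,0,0,0,0,0,0,0,0,0,0,0,0,0,0,0,0,0,0,0,0,0,0,0,0,0,0,0,0,0,0,0,0,0,0,0,0,0,0])

```text
time_s: 14.85
eef_pos: [0.4934, -0.2592, 0.0831]
eef_rot: [[0.986, -0.167, -0.004], [-0.167, -0.986, 0.002], [-0.004, -0.001, -1.0]]
ft_force: [-12.7, -0.1, 2.5]
grip_width: 0.0005
grasp_force: 5.9
```

It stalled at 13 N, and the end point mirrors the OFF end about the pivot, so the handle is at the ON stop. I'll withdraw.

arm_command(plan=[-0.2,0,0,0,0,0,-0.3,0,0,0,0,0,-0.3,0,0,0,0,0,0,0,-0.5,0,0,0,0,0,-0.9,0,0,0,0,0,-1,0,0,0,0,0,-1,0,0,0,0,0,-1,0,0,0,0,0,-1,0,0,0,0,0,0,0,0,0])

```text
time_s: 15.85
eef_pos: [0.4766, -0.2571, 0.2225]
eef_rot: [[0.986, -0.167, 0.006], [-0.167, -0.986, -0.004], [0.006, 0.003, -1.0]]
ft_force: [-0.5, -0.3, 0.1]
grip_width: 0.0004
grasp_force: 0.0
```

arm_command(plan=[0,0.5,0,0,0,0,0,1,0,0,0,0,0,1,0,0,0,0,0,1,0,0,0,0,0,1,0,0,0,0,0,1,0,0,0,0,0,1,0,0,0,0,0,1,0,0,0,0,0,0,0,0,0,0,0,0,0,0,0,0])

```text
time_s: 16.85
eef_pos: [0.4434, -0.4415, 0.2173]
eef_rot: [[0.986, -0.168, -0.001], [-0.168, -0.986, 0.001], [-0.001, -0.001, -1.0]]
ft_force: [0.4, 0.6, -0.9]
grip_width: 0.0004
grasp_force: 0.0
```

```bash
python3 look.py pics/c4.png
```

```text
(no output)
```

View pics/c4.png

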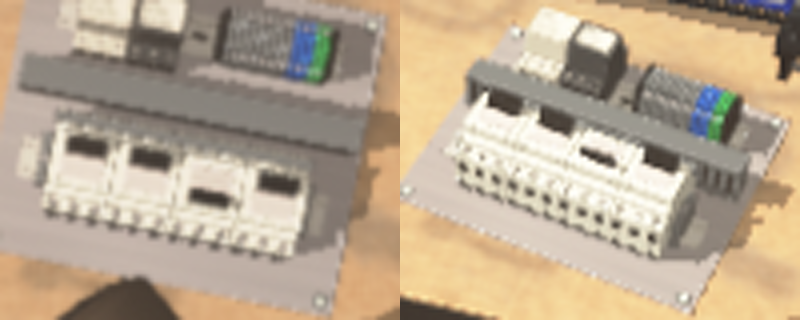

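The right-hand handle at (277,182) now leans fully ON, in line with the two ON breakers at (88,145) and (150,157). The spare at (208,197) is still OFF.

```bash
python3 -c "
from station import manip
print(manip.close_job())"
```

```text
the job is handed in; nothing more can be done
None
```

The tripped breaker (the rightmost) was pushed to OFF, then to ON, each to its stop at about 13 N; the other three handles look unchanged, the arm went nowhere near the loose tools, and the job was handed in at about 17 s.

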